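# Close the outdoor camera box: snug its four wing knobs crosswise

## Robot

A 6-joint arm with a two-finger parallel gripper is mounted at the origin on a cart in front of the work surface, level with it; the furniture and walls round the work are solid. World frame = base frame: x ahead of the robot, y to its left, z up, the work surface at z = 0. Lengths are in m, angles in rad, forces in N, time in s.
With the tool pointing down it reaches from about 0.35 to 0.975 m from the base axis. Payload 7.1 kg.
Tool frame: the origin (TCP) lies at the very end of the fingers, on their centre line; the grasp point (between the pads) lies manip.grasp_offset behind it (manip.grasp_offset is the distance from the TCP to the grasp point, in m); z points along the fingers, y is the line along which they close (so a half turn about z gives the same grasp; the last joint's range is limited). The gripper opens to 88 mm and grips with 3 to 60 N. Pads are 20 mm wide; open, the fingers measure 115 mm over their backs; the gripper's body (75 mm by 178 mm) begins 61 mm behind the grasp point.
Start: joints at [-0.019, 0.423, 1.63, -0, 1.089, -0.019], TCP at [0.625, 0, 0.223] pointing down, gripper open.
Joint ranges: [-3, 3], [-0.9, 2.11], [0.09, 2.58], [-1.31, 4.45], [0.11, 2.69], [-2.54, 2.54]. Speed limits (rad/s): [2.39, 2.39, 3.01, 3.14, 3.14, 3.14].

## Interface

Orientations are given as a rotation vector (axis times angle).
In Python, from station import manip, optics, order gives the robot as it stands.
- The arm moves only by the shell command python3 -m pendant 'ROWS' [OPENING] [FORCE]. ROWS is JSON, a list that holds one entry, the list of rows, each a list of 4 numbers: the shift along the tool's x, y, z in mm, then the turn about the tool's z in rad. A call has 1 to 8 rows; each row shifts and turns the commanded pose from where the row before left it, along the tool's axes as they then stand; what a row does not reach is not made up. A row lasts 1/12 s, in which the tool goes at most 41.7 mm and 7.16 degrees, less where a joint would pass 70% of its speed; a pose out of reach is approached as far as the arm can. A call with a gripper value outside its range is refused whole. OPENING is the finger opening in mm, from 0 to 87.8, set as the call begins (- or left out, the last holds). The fingers move at their own pace and stop on an object; FORCE is the grip in N (left out, the last holds). Time passes only in rows, so rows that do not move let the fingers close. It gives the time, the measured TCP pose, the force, the opening and the grip force at its end, in the units of the state.
- manip.read_state(): the state, without advancing time (a new reading comes with each control period).
- optics.snapshot(name): name is "scene" or "side" or "wrist"; returns a dict with "frame" (420x560x3 uint8, red, green, blue), "camera_matrix" (3x3 intrinsics, pixels), "R" (3x3) and "t" (3): a world point X has camera coordinates R X + t. Camera axes: x right, y down, z forward; pixel columns grow to the right and rows downward; lengths in m; the calibration is good to about 2 mm. A picture is of the moment at which its call begins. There is no depth.
- order.job_done(): hands the job in; it is judged then, once.
The state is a dict: "time": time; "joint_positions": joint angles; "qvel": joint speeds; "tau": joint torques, N m; "position": TCP position; "tcp_rot": TCP orientation; "force": force on the tool from outside, world axes, zero at the start; "ft_torque": the same for the moment, N m; "gripper_width": finger opening in m; "grip_force": force on a finger pad.
Only numpy, scipy, OpenCV 4.12 (cv2) and the standard library are available. Lean on these libraries where they do the work, as an engineer would, in place of code of your own. Each camera call takes 0.05 s, during which the arm holds its last target. There are 200 camera calls.

## Task

The cover of the outdoor camera box is lying loose on its gasket with the four wing knobs only just started. Snug the knobs clockwise, working crosswise (after each knob the one diagonally opposite) and a little at a time: first draw all four part of the way so that the cover comes down level and never cocks, then go round again until it is fully home all round and all four knobs are firmly hand-tight. Stop each knob when you feel it bite, do not overtighten, and do not press on the camera dome or push the things lying about.

Things in the scene. Friction and masses are not known exactly. Their poses are not given: they have to be found in the camera images.
- knob_1: black wing knob, orange cap, on the stud at x -62, y +62 mm in the housing's frame, the diagonal partner of knob_3. All four alike. Origin: centre of its underside; z up the stud; x along the wing: a bar 52 mm long, 10 thick, 11.5 to 33.5 mm above the origin, ending in two upright round lobes, radius 7.5 mm, 25 mm from the axis, 10 to 37 mm up (37 = its top). Hub below: radius 13.5 mm
- knob_2: wing knob like knob_1, on the stud at x -62, y -62 mm, the diagonal partner of knob_4. Clockwise from above tightens all four: quick thread, 12 mm down a turn (1.9 mm a radian), stays where it is left. Its underside starts 0.1 to 0.9 mm above the cover's top; it bites after some 1.7 to 2.6 rad in all. Grip it across the bar, or push a lobe round with shut fingers
- knob_3: wing knob like knob_1, on the stud at x +62, y -62 mm, the diagonal partner of knob_1. Feel of all four, as a push across the wing at a lobe: 2 to 7 N while the gasket gives; once the cover is home under the knob the push climbs steeply, within 0.2 to 0.5 rad. Hand-tight: 8 to 10 N (0.2 to 0.25 N m, clamping with 20 to 45 N). Overtight: 15 N (0.37 N m, 60 N)
- knob_4: wing knob like knob_1, on the stud at x +62, y +62 mm, the diagonal partner of knob_2. The readings of the poses are too coarse to tell slack, snug and overtight knobs apart: go by feel
- edge_1 (a point): corner of the cover's underside beside knob_1, 86 mm in x and y from the cover's middle; in the housing's frame its height is about 59.4 mm while loose and 56 mm when fully home
- edge_2 (a point): corner of the cover's underside beside knob_2, 86 mm in x and y from the cover's middle; in the housing's frame its height is about 59.4 mm while loose and 56 mm when fully home
- edge_3 (a point): corner of the cover's underside beside knob_3, 86 mm in x and y from the cover's middle; in the housing's frame its height is about 59.4 mm while loose and 56 mm when fully home
- edge_4 (a point): corner of the cover's underside beside knob_4, 86 mm in x and y from the cover's middle; in the housing's frame its height is about 59.4 mm while loose and 56 mm when fully home
- housing: light grey cast box of an outdoor camera, fixed to the desk, 184 x 184 mm with small feet to 107 mm and two black cable glands to 106 mm from the middle in y (glands on +y); origin: middle of its underside; its corner bosses, the hard seat for the cover, end 56 mm above it, and a rubber gasket stands prouder
- cover: light grey square cover, 184 x 184 x 10 mm, origin in the middle of its underside, axes as the housing's when level. It floats on the gasket, 3.4 mm (3.2 to 3.5) above its seat, guided by the studs; it sinks and tilts as the knobs draw it down against the springy gasket. Its top is 66 mm above the desk when home
- dome: camera dome, black bubble in a white ring, 72 mm across, 54 mm tall, fixed on the middle of the cover; origin: middle of its base, 12 mm above the cover's underside, so its top is about 125 mm above the desk
- carton: small printed carton, 62 x 88 x 45 mm, origin under its middle, lying behind the box on the left; leave alone
- bracket: white mounting plate, 66 x 66 x 26 mm, origin under its middle, lying behind the box on the right; leave alone
- usb_stick: USB stick, 18 x 53 x 9 mm, origin under its middle, lying right of the box; leave alone

How it is judged:
On the way:
1. first round done: all four knobs have drawn the cover part of the way down (every corner's underside 0.5 to 2.6 mm above its seat) and it lies level within 0.35 degrees (z of each of knob_1, knob_2, knob_3, knob_4 in the frame of housing below 0.0691 m and z of edge_1 in the frame of housing between 0.0565 and 0.0586 m and z of edge_2 in the frame of housing between 0.0565 and 0.0586 m and z of edge_3 in the frame of housing between 0.0565 and 0.0586 m and z of edge_4 in the frame of housing between 0.0565 and 0.0586 m and angle between the z axis of cover and the z axis of housing, either way round below 0.006 rad), for 0.2 s.
At the end, for the whole second after the job is handed in: every corner of the cover's underside is within 0.8 mm of its seat (below 56.8 mm over the box's underside), each of the four knobs bears on the cover with more than 12 N, and the cover is at rest (z of each of edge_1, edge_2, edge_3, edge_4 in the frame of housing below 0.0568 m and contact force between each of knob_1, knob_2, knob_3, knob_4 and cover above 12 N and linear speed of cover below 0.01 m/s); the robot touches nothing.
It fails at once if the cover is cocked by more than 0.9 degrees (0.016 rad) to the box (angle between the z axis of cover and the z axis of housing, either way round above 0.016 rad).
It fails at once if two neighbouring knobs are drawn down while the two opposite them have not been turned yet (not crosswise) ((z of each of knob_1, knob_2 in the frame of housing below 0.0686 m and z of each of knob_3, knob_4 in the frame of housing above 0.06945 m) or (z of each of knob_2, knob_3 in the frame of housing below 0.0686 m and z of each of knob_4, knob_1 in the frame of housing above 0.06945 m) or (z of each of knob_3, knob_4 in the frame of housing below 0.0686 m and z of each of knob_1, knob_2 in the frame of housing above 0.06945 m) or (z of each of knob_4, knob_1 in the frame of housing below 0.0686 m and z of each of knob_2, knob_3 in the frame of housing above 0.06945 m)).
It fails at once if a knob is overtightened: it bears on the cover with more than 60 N (contact force between any of knob_1, knob_2, knob_3, knob_4 and cover above 60 N).
It fails at once if the camera dome is pressed with more than 10 N (contact force between any of the arm, the fingers and dome above 10 N).
It fails at once if a thing lying about is pushed more than 20 mm (distance of any of carton, bracket, usb_stick from where it was at the start of the episode above 0.02 m).
It also fails if it takes over 72 s, if anything falls off the work surface, if the arm or the gripper's body presses on something with over 40 N, if the wrist force passes 120 N, or if a joint passes its speed limit or range.

## Working session

There is one attempt and no reset: what is moved stays moved. The work goes in short steps, Python scripts to look and compute and a shell command to move; the robot and the scene stay as the last step left them, time stands still between calls to the robot, and variables do not carry over. Pictures are saved under pics/ and viewed, at most 10 in all, crops included, and the job is handed in when it is done.

```bash
ls; mkdir -p pics
cat > h.py <<'E'
import numpy as np, cv2
from station import manip, optics, order
def snap(n,save=None):
    s=optics.snapshot(n); 
    if save: cv2.imwrite('pics/'+save,cv2.cvtColor(s['frame'],cv2.COLOR_RGB2BGR))
    return s
def ray(s,u,v,z):
    K,R,t=[np.array(s[k],float) for k in('camera_matrix','R','t')]
    c=-R.T@t; d=R.T@np.linalg.solve(K,[u,v,1.]); return c+d*(z-c[2])/d[2]
def proj(s,X):
    K,R,t=[np.array(s[k],float) for k in('camera_matrix','R','t')]
    p=K@(R@np.array(X)+t); return p[:2]/p[2]
E
python3 - <<'E'
from h import *
print(manip.read_state(), manip.grasp_offset)
for n in('scene','side','wrist'):
    s=snap(n,n+'0.png'); print(n,-np.array(s['R']).T@s['t'])
    hsv=cv2.cvtColor(s['frame'],cv2.COLOR_RGB2HSV)
    m=cv2.inRange(hsv,(5,130,110),(22,255,255))
    k,l,st,c=cv2.connectedComponentsWithStats(m)
    for i in range(1,k):
        if st[i,4]>15: print(st[i],c[i],ray(s,*c[i],.106))
E
```

```text
pics
{'time': 0.0, 'joint_positions': array([-1.90134070e-02,  4.23825591e-01,  1.63064970e+00, -2.61279433e-06,
        1.08861507e+00, -1.89959905e-02]), 'qvel': array([-0.00012083, -0.00060629, -0.00100778, -0.00124754,  0.00100737,
       -0.00059693]), 'tau': array([ 1.28069914e-03, -5.44622147e+01, -2.73670936e+01,  6.42951974e-02,
        2.27214623e-02, -1.51321510e-04]), 'position': array([6.24461426e-01, 2.68641887e-05, 2.21927058e-01]), 'tcp_rot': array([-2.22069735e+00, -2.22066137e+00,  1.63367416e-03]), 'force': array([-0.05220767,  0.07932607,  0.1999702 ]), 'ft_torque': array([-0.02226955,  0.04262485, -0.08081902]), 'grip_force': 0.0, 'gripper_width': 0.08764856431782794} 0.0187
scene [ 0.01082706 -0.42994999  0.5603844 ]
[261 129   3  14  19] [261.94736842 135.63157895] [0.90975199 0.21275695 0.106     ]
[331 162   6   5  23] [333.86956522 163.56521739] [ 0.85405446 -0.05915569  0.106     ]
[329 174   8  12  60] [333.05 180.35] [ 0.769846   -0.09771535  0.106     ]
[194 211   6   4  20] [196.3 212.5] [0.48418455 0.088526   0.106     ]
[399 219  11   8  30] [403.2   
[... 2536 characters left out ...]
.106     ]
[115 103  13  15 141] [120.70921986 109.95744681] [0.48383076 0.08738415 0.106     ]
[285 193  13  12 128] [290.9765625 198.4375   ] [0.63883182 0.0053117  0.106     ]
[513 192  15  14  95] [520.97894737 197.06315789] [0.86245705 0.00660198 0.106     ]
[486 202  16  20 190] [492.32105263 211.88421053] [ 0.8373948  -0.00832981  0.106     ]
[537 211  19  17 245] [546.30612245 219.27755102] [ 0.8922624 -0.0159437  0.106    ]
[167 228  12  11  99] [172.68686869 233.13131313] [ 0.52012965 -0.03042259  0.106     ]
[ 89 294   7  10  21] [ 92.         298.19047619] [ 0.42688405 -0.10406007  0.106     ]
[ 88 321   9  16  44] [ 91.34090909 328.06818182] [ 0.42017154 -0.14110389  0.106     ]
```

View pics/scene0.png

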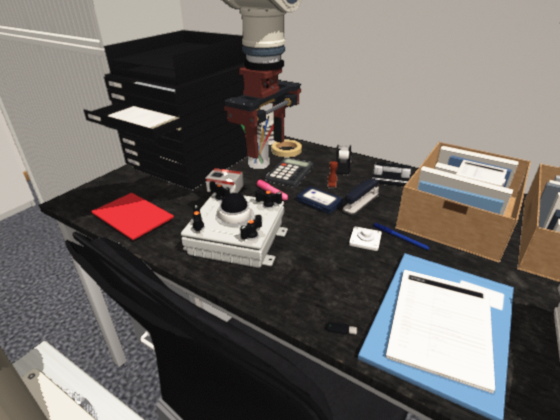

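View pics/wrist0.png

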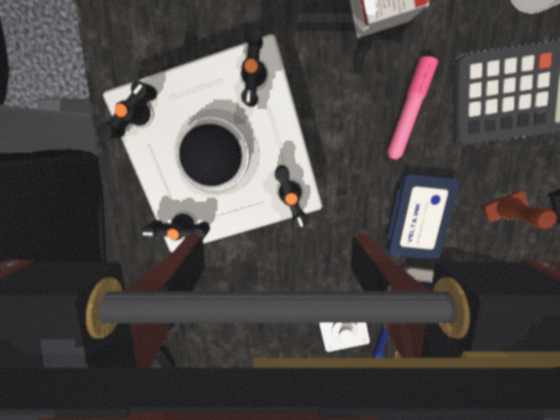

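The wrist view shows the four orange caps at about (250,65), (121,110), (291,198) and (173,233), with the dome at (212,155). Next I need the wing angles, so I'll rectify each knob at cap height.

```bash
cat >> h.py <<'E'
def tile(s,c,z,half=.045,n=300):
    g=np.array([[c[0]-half,c[1]+half,z],[c[0]+half,c[1]+half,z],[c[0]+half,c[1]-half,z],[c[0]-half,c[1]-half,z]])
    src=np.float32([proj(s,p) for p in g]); dst=np.float32([[0,0],[n,0],[n,n],[0,n]])
    return cv2.warpPerspective(s['frame'],cv2.getPerspectiveTransform(src,dst),(n,n))
E
python3 - <<'E'
from h import *
s=snap('wrist')
C=dict(A=(.6022,.1241),B=(.4838,.0874),C=(.6388,.0053),D=(.5201,-.0304))
T=[]
for k,c in C.items():
    t=tile(s,c,.106); hsv=cv2.cvtColor(t,cv2.COLOR_RGB2HSV)
    m=((hsv[...,2]<55)|((hsv[...,1]>130)&(hsv[...,2]>110))).astype(np.uint8)
    yy,xx=np.mgrid[:300,:300]; m[(xx-150)**2+(yy-150)**2>112**2]=0
    y,x=np.nonzero(m); P=np.c_[x-150,150-y]*.3
    w,v=np.linalg.eigh(np.cov(P.T)); a=np.arctan2(v[1,1],v[0,1])%np.pi
    print(k,'wing angle',a,'mean',P.mean(0),w)
    for i in range(0,300,50): cv2.line(t,(i,0),(i,299),(0,160,0),1);cv2.line(t,(0,i),(299,i),(0,160,0),1)
    T.append(t)
im=np.vstack([np.hstack(T[:2]),np.hstack(T[2:])]); cv2.imwrite('pics/t0.png',im[...,::-1])
E
```

```text
A wing angle 1.9266708867404463 mean [0.69240543 9.79133927] [163.06859376 290.0402431 ]
B wing angle 0.6026456085376459 mean [ 0.14359995 -1.64455898] [136.8209755  309.57831976]
C wing angle 1.9162861225878458 mean [1.07995784 3.62460917] [ 42.08820794 234.95274523]
D wing angle 2.7523461981582096 mean [4.64337063 0.20316591] [150.32261979 336.17186976]
```

View pics/t0.png

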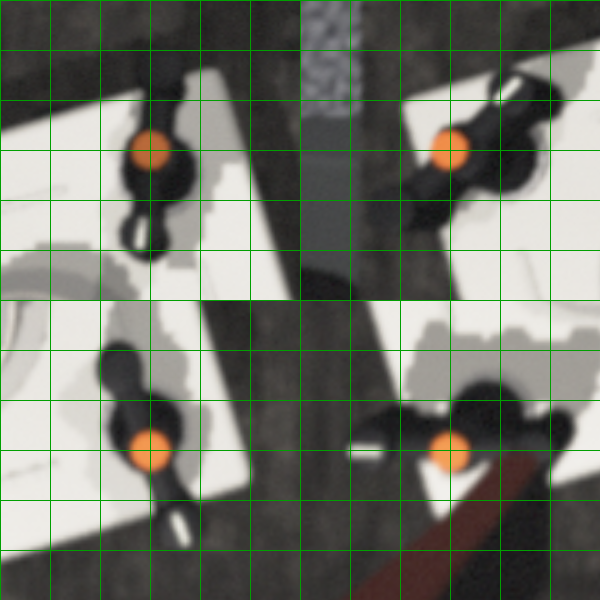

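The tiles show the wings, with 50 px equal to 15 mm and the white lobe marks as reference. Wing angles are A about 83°, B about 46°, C about 111° and D about 0°, so the tool turns needed from the start yaw are +0.12, +0.77, -0.36 and ∓1.57.

I'll go to knob A first.

```bash
python3 -m pendant '[[[31,-6,0,0],[31,-6,10,0],[31,-5,25,0],[31,-5,25,0.12],[0,0,20,0],[0,0,0,0]]]' 34 15
cat >> h.py <<'E'
from scipy.spatial.transform import Rotation as Ro
def st():
    q=manip.read_state(); R=Ro.from_rotvec(q['tcp_rot']).as_matrix()
    phi=np.pi/2-np.arctan2(R[1,0],R[0,0])
    f=lambda a:np.round(a,3).tolist()
    print('t',f(q['time']),'p',f(q['position']*1e3),'phi',f(phi),'tz',R[:,2].round(3),'j6',f(q['joint_positions'][5]),'F',f(q['force']),'M',f(q['ft_torque']),'w',f(q['gripper_width']*1e3),'g',f(q['grip_force']))
E
python3 -c "
from h import *
st(); snap('wrist','w1.png')"
```

```text
time: 0.7
position: [0.5997, 0.1252, 0.1385]
tcp_rot: [-2.345, -2.085, 0.01]
force: [-0.5, -0.8, -0.4]
gripper_width: 0.0517
grip_force: 0.0
t 0.7 p [599.716, 125.18, 138.518] phi 0.117 tz [-0.007 -0.001 -1.   ] j6 0.304 F [-0.514, -0.763, -0.359] M [0.003, 0.037, -0.011] w 51.658 g 0.0
```

View pics/w1.png

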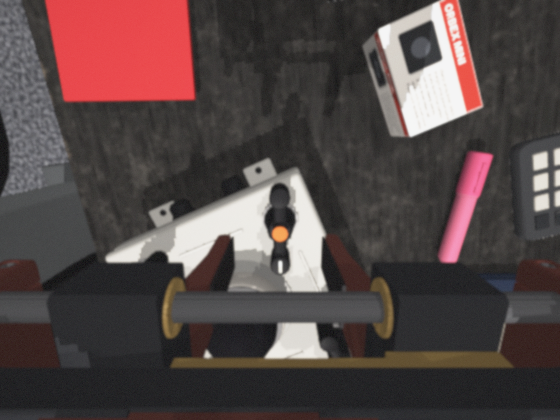

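The cap of knob A is at (280,234), centred between the fingers, with the wing along the image's vertical.

```bash
python3 -m pendant '[[[0,0,15,0],[0,0,10,0],[0,0,0,0],[0,0,0,0]]]' >/dev/null;python3 -c "
from h import *
st(); s=snap('wrist')
hsv=cv2.cvtColor(s['frame'],cv2.COLOR_RGB2HSV)
m=cv2.inRange(hsv,(5,130,110),(22,255,255))
k,l,q,c=cv2.connectedComponentsWithStats(m)
for i in range(1,k):
  if q[i,4]>60: print(c[i],ray(s,*c[i],.107),q[i,4])"
```

```text
t 1.083 p [603.195, 123.259, 118.071] phi 0.121 tz [-0. -0. -1.] j6 0.303 F [0.477, -0.108, -0.009] M [-0.014, 0.001, -0.036] w 34.033 g 0.0
[273.5095057  242.19771863] [0.60226378 0.12401232 0.107     ] 263
```

```bash
python3 -m pendant '[[[0.5,-1,17,0],[0.5,0,17,0],[0,0,0,0],[0,0,0,0]]]' >/dev/null;python3 -c "
from h import *
st()"; python3 -m pendant '[[[0,0,0,0],[0,0,0,0],[0,0,0,0],[0,0,0,0],[0,0,0,0]]]' 0 15 >/dev/null;python3 -c "
from h import *
st()"
```

```text
t 1.467 p [602.038, 124.836, 83.965] phi 0.12 tz [-0.001 -0.    -1.   ] j6 0.305 F [-0.275, 0.003, 0.733] M [0.001, 0.009, 0.015] w 33.558 g 0.0
t 1.883 p [601.146, 125.333, 84.387] phi 0.12 tz [-0.002  0.    -1.   ] j6 0.306 F [-4.819, 1.834, 6.277] M [0.151, 0.844, -0.035] w 9.783 g 15.004
```

```bash
python3 -m pendant '[[[0,-1,0,0],[0,0,0.2,0.1],[0,0,0.2,0.1],[0,0,0.2,0.1],[0,0,0.2,0.1],[0,0,0,0]]]' >/dev/null;python3 -c "
from h import *
st()"; python3 -m pendant '[[[0,0,0.2,0.1],[0,0,0.2,0.1],[0,0,0.2,0.1],[0,0,0.2,0.1],[0,0,0,0],[0,0,0,0]]]' >/dev/null;python3 -c "
from h import *
st()"
```

```text
t 2.383 p [601.138, 125.362, 83.695] phi 0.525 tz [ 0.  0. -1.] j6 0.711 F [-3.066, 0.148, 5.32] M [-0.016, 0.5, -0.073] w 9.899 g 15.005
t 2.883 p [601.185, 125.34, 82.986] phi 0.921 tz [ 0.  0. -1.] j6 1.107 F [-2.64, -0.201, 6.901] M [-0.114, 0.485, -0.086] w 10.306 g 15.005
```

```bash
sed -i "s/'w',f/'tau6',f(q['tau'][5]),'w',f/" h.py; python3 -c "
from h import *
st()"; python3 -m pendant '[[[0,0,0.2,0.1],[0,0,0.2,0.1],[0,0,0,0]]]' >/dev/null;python3 -c "
from h import *
st();snap('wrist');st()
"; python3 -m pendant '[[[0,0,0,0],[0,0,0,0]]]' 34 >/dev/null;python3 -c "
from h import *
st()"
```

```text
t 2.883 p [601.185, 125.34, 82.986] phi 0.921 tz [ 0.  0. -1.] j6 1.107 F [-2.64, -0.201, 6.901] M [-0.114, 0.485, -0.086] tau6 0.129 w 10.306 g 15.005
t 3.133 p [601.201, 125.297, 82.603] phi 1.125 tz [ 0.  0. -1.] j6 1.311 F [-1.947, 0.451, 6.511] M [-0.066, 0.529, -0.043] tau6 1.21 w 9.826 g 15.008
t 3.183 p [601.191, 125.293, 82.612] phi 1.121 tz [ 0.  0. -1.] j6 1.307 F [-1.752, -0.161, 6.279] M [-0.1, 0.541, -0.083] tau6 0.449 w 9.902 g 15.004
t 3.35 p [601.34, 125.312, 81.978] phi 1.12 tz [ 0.001  0.    -1.   ] j6 1.306 F [0.337, -0.015, 0.378] M [0.012, 0.097, 0.022] tau6 0.008 w 19.597 g 0.0
```

```bash
python3 -m pendant '[[[0,0,-30,0],[0,0,-32,-0.12],[0,0,0,0],[0,0,0,0]]]' 34 >/dev/null;python3 -c "
from h import *
st()
q=manip.read_state();R=Ro.from_rotvec(q['tcp_rot']).as_matrix();print((R.T@(np.array([.5196,-.030,.145])-q['position']))*1e3)"
```

```text
t 3.683 p [602.579, 125.543, 145.634] phi 1.0 tz [ 0.004  0.001 -1.   ] j6 1.186 F [-0.191, -0.531, -0.496] M [0.015, 0.074, -0.011] tau6 -0.31 w 33.757 g 0.0
[-153.84111656   86.09559238    0.16991002]
```

```bash
python3 -m pendant '[[[-30.5,17.2,0,0],[-30.5,17.2,0,0],[-30.5,17.2,0,0],[-30.5,17.2,0,0],[-30.5,17.2,0,0],[0,0,0,-0.12],[0,0,0,-0.12],[0,0,0,-0.12]]]'  >/dev/null; python3 -m pendant '[[[0,0,0,-0.122],[0,0,0,-0.122],[0,0,0,-0.122],[0,0,0,-0.122],[0,0,0,-0.122],[0,0,0,-0.122],[0,0,0,-0.122],[0,0,0,-0.122]]]'  >/dev/null; python3 -m pendant '[[[0,0,0,-0.122],[0,0,0,-0.122],[0,0,0,-0.122],[0,0,0,-0.122],[0,0,0,-0.122],[0,0,0,-0.122],[0,0,0,-0.122],[0,0,0,-0.122]]]'  >/dev/null; python3 -m pendant '[[[0,0,0,-0.12],[0,0,0,-0.12],[0,0,0,0],[0,0,0,0]]]'  >/dev/null; python3 -c "
from h import *
st();snap('wrist','w2.png')"
```

```text
t 6.017 p [518.614, -29.45, 142.777] phi -1.548 tz [-0.002  0.    -1.   ] j6 -1.627 F [-0.346, -0.205, 0.846] M [0.17, -0.023, -0.039] tau6 -0.422 w 34.032 g 0.0
```

View pics/w2.png

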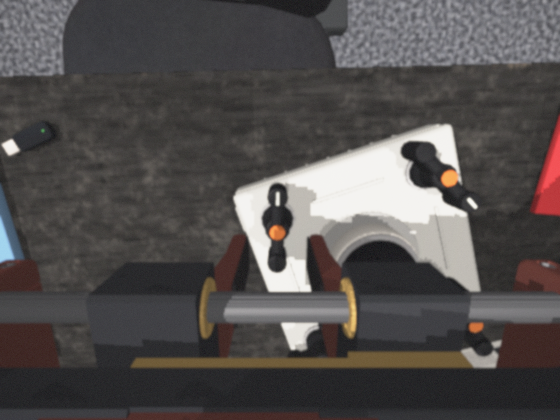

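Knob D's cap is at (277,232), between the fingers, with its wing vertical in the image. I'll descend, grip and turn it.

```bash
python3 -m pendant '[[[0,0,20,0],[-1,0,20,0],[0,0,18.5,0],[0,0,0,0],[0,0,0,0]]]' >/dev/null;python3 -c "
from h import *
st()"; python3 -m pendant '[[[0,0,0,0],[0,0,0,0],[0,0,0,0],[0,0,0,0],[0,0,0,0]]]' 0 15 >/dev/null;python3 -c "
from h import *
st()"
```

```text
t 6.483 p [519.382, -29.454, 84.395] phi -1.55 tz [-0.003  0.    -1.   ] j6 -1.629 F [-0.217, 0.213, 0.046] M [0.096, -0.07, -0.028] tau6 0.03 w 34.335 g 0.0
t 6.9 p [520.804, -29.745, 85.963] phi -1.552 tz [ 0.001 -0.    -1.   ] j6 -1.631 F [-0.512, -0.799, 3.662] M [-0.165, 0.044, 0.038] tau6 0.058 w 10.019 g 14.996
```

```bash
python3 -m pendant '[[[0,0,0.2,0.1],[0,0,0.2,0.1],[0,0,0.2,0.1],[0,0,0.2,0.1],[0,0,0.2,0.1],[0,0,0,0],[0,0,0,0]]]' >/dev/null;python3 -c "
from h import *
st()"; python3 -m pendant '[[[0,0,0.2,0.1],[0,0,0.2,0.1],[0,0,0.2,0.1],[0,0,0.2,0.1],[0,0,0.2,0.1],[0,0,0,0],[0,0,0,0],[0,0,0,0]]]' >/dev/null;python3 -c "
from h import *
st()"; python3 -m pendant '[[[0,0,0,0],[0,0,0,0],[0,0,-30,0],[0,0,-30,0],[0,0,0,0],[0,0,0,0]]]' 34 >/dev/null;python3 -c "
from h import *
st()
q=manip.read_state();R=Ro.from_rotvec(q['tcp_rot']).as_matrix();print((R.T@(np.array([.4835,.0877,.145])-q['position']))*1e3)
"
```

```text
t 7.483 p [520.605, -30.515, 85.016] phi -1.052 tz [ 0.001 -0.001 -1.   ] j6 -1.131 F [-1.642, -6.661, 5.474] M [-1.124, 0.254, -0.058] tau6 0.148 w 9.769 g 14.988
t 8.15 p [520.044, -31.102, 84.113] phi -0.552 tz [-0.    -0.002 -1.   ] j6 -0.631 F [-3.694, -9.849, 8.94] M [-1.873, 0.701, -0.06] tau6 -0.06 w 9.855 g 14.989
t 8.65 p [521.583, -29.377, 144.723] phi -0.552 tz [ 0.004 -0.    -1.   ] j6 -0.632 F [0.387, 0.936, -0.624] M [0.014, -0.012, 0.034] tau6 0.001 w 33.781 g 0.0
[119.65521672  28.9822835   -0.43725269]
```

```bash
python3 -m pendant '[[[30,7.2,0,0],[30,7.2,0,0],[30,7.2,0,0],[30,7.2,0,0],[0,0,0,0.12],[0,0,0,0.12],[0,0,0,0.12],[0,0,0,0.12]]]'  >/dev/null; python3 -m pendant '[[[0,0,0,0.12],[0,0,0,0.12],[0,0,0,0.12],[0,0,0,0.12],[0,0,0,0.12],[0,0,0,0.12],[0,0,0,0.12],[0,0,0,0]]]'  >/dev/null; python3 -m pendant '[[[0,0,15,0],[0,0,10,0],[0,0,0,0],[0,0,0,0]]]'>/dev/null
cat >> h.py <<'E'
def cap(z=.107):
    st(); s=snap('wrist'); hsv=cv2.cvtColor(s['frame'],cv2.COLOR_RGB2HSV)
    k,l,q,c=cv2.connectedComponentsWithStats(cv2.inRange(hsv,(5,130,110),(22,255,255)))
    for i in range(1,k):
        if q[i,4]>60: print('cap',c[i].round(1),ray(s,*c[i],z).round(4))
    return s
def to(x,y,z):
    q=manip.read_state();R=Ro.from_rotvec(q['tcp_rot']).as_matrix();print('tool shift',(R.T@(np.array([x,y,z])-q['position']*1e3)).round(1))
E
python3 -c "
from h import *
s=cap(); to(483.8,87.4,84)
cv2.imwrite('pics/w3.png',s['frame'][100:300,100:450,::-1])"
```

```text
t 10.317 p [480.928, 87.654, 117.174] phi 0.766 tz [-0.003 -0.    -1.   ] j6 0.922 F [0.46, 1.226, -0.271] M [-0.003, 0.048, 0.013] tau6 -0.029 w 34.044 g 0.0
cap [389.2  53.1] [0.6014 0.1241 0.107 ]
cap [277.9 242.4] [0.4838 0.0876 0.107 ]
tool shift [ 1.4  2.  33.8]
```

View pics/w3.png

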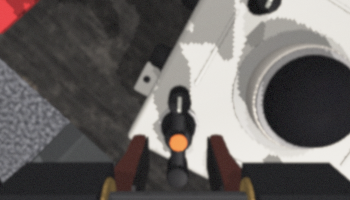

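Knob B's cap is at full-image (278,242), with the wing vertical between the fingers.

```bash
python3 -m pendant '[[[1.5,1.5,17,0],[0,0,16.5,0],[0,0,0,0],[0,0,0,0]]]' >/dev/null; python3 -m pendant '[[[0,0,0,0],[0,0,0,0],[0,0,0,0],[0,0,0,0],[0,0,0,0]]]' 0 15 >/dev/null;python3 -c "
from h import *
st()"; python3 -m pendant '[[[0,0,0.2,0.1],[0,0,0.2,0.1],[0,0,0.2,0.1],[0,0,0.2,0.1],[0,0,0.2,0.1],[0,0,0,0],[0,0,0,0]]]' >/dev/null;python3 -c "
from h import *
st()"; python3 -m pendant '[[[0,0,0.2,0.1],[0,0,0.2,0.1],[0,0,0.2,0.1],[0,0,0.2,0.1],[0,0,0.2,0.1],[0,0,0,0],[0,0,0,0],[0,0,0,0]]]' >/dev/null;python3 -c "
from h import *
st()"; python3 -m pendant '[[[0,0,0,0],[0,0,0,0],[0,0,-30,0],[0,0,-30,0],[0,0,0,0],[0,0,0,0]]]' 34 >/dev/null;python3 -c "
from h import *
st(); to(638.5,5.5,145)
"
```

```text
t 11.117 p [483.077, 88.934, 85.347] phi 0.769 tz [-0.002  0.002 -1.   ] j6 0.923 F [-6.001, 7.682, 7.814] M [1.551, 1.045, -0.021] tau6 0.019 w 10.113 g 15.006
t 11.7 p [483.261, 88.727, 84.381] phi 1.269 tz [-0.001  0.001 -1.   ] j6 1.424 F [-4.637, 6.108, 6.786] M [1.164, 0.941, -0.067] tau6 0.136 w 9.867 g 15.008
t 12.367 p [483.269, 88.441, 83.464] phi 1.769 tz [-0.001  0.001 -1.   ] j6 1.923 F [-5.426, 4.258, 8.692] M [0.924, 0.958, -0.061] tau6 -0.071 w 9.871 g 15.003
t 12.867 p [485.378, 87.884, 144.176] phi 1.768 tz [ 0.004  0.001 -1.   ] j6 1.923 F [-0.04, 0.481, 0.716] M [0.116, 0.138, -0.045] tau6 -0.0 w 33.934 g 0.0
tool shift [166.3  50.8  -0.2]
```

```bash
python3 -m pendant '[[[33.3,10.2,0,0],[33.3,10.2,0,0],[33.3,10.2,0,0],[33.3,10.2,0,0],[33.3,10.2,0,0],[0,0,0,-0.12],[0,0,0,-0.12],[0,0,0,-0.12]]]'  >/dev/null; python3 -m pendant '[[[0,0,0,-0.12],[0,0,0,-0.12],[0,0,0,-0.12],[0,0,0,-0.12],[0,0,0,-0.12],[0,0,0,-0.12],[0,0,0,-0.12],[0,0,0,-0.12]]]'  >/dev/null; python3 -m pendant '[[[0,0,0,-0.12],[0,0,0,-0.12],[0,0,0,-0.12],[0,0,0,-0.12],[0,0,0,-0.12],[0,0,0,-0.12],[0,0,0,-0.12]]]'  >/dev/null; python3 -m pendant '[[[0,0,14,0],[0,0,13,0],[0,0,0,0],[0,0,0,0]]]'>/dev/null; python3 -c "
from h import *
s=cap(); to(638.5,5.5,84)
cv2.imwrite('pics/w4.png',s['frame'][100:300,100:450,::-1])"
```

```text
t 15.117 p [635.884, 5.115, 113.664] phi -0.391 tz [-0.004  0.    -1.   ] j6 -0.402 F [1.363, 0.215, -0.26] M [0.009, -0.031, -0.001] tau6 0.001 w 34.56 g 0.0
cap [62.9  3.8] [0.4864 0.0844 0.107 ]
cap [303.5  21.8] [0.6024 0.1233 0.107 ]
cap [ 80.2 226.8] [ 0.5211 -0.0297  0.107 ]
cap [280.7 246. ] [0.6387 0.0055 0.107 ]
cap [499.  336.5] [0.7992 0.0015 0.107 ]
tool shift [-0.4  1.9 30.7]
```

View pics/w4.png

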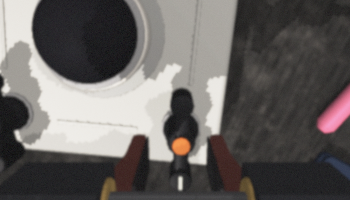

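Knob C's cap is at full-image (281,246), centred, with the wing vertical.

```bash
python3 -m pendant '[[[-0.4,1.5,15,0],[0,0,15,0],[0,0,0,0.02],[0,0,0,0]]]' >/dev/null; python3 -m pendant '[[[0,0,0,0],[0,0,0,0],[0,0,0,0],[0,0,0,0],[0,0,0,0]]]' 0 15 >/dev/null;python3 -c "
from h import *
st()"; python3 -m pendant '[[[0,0,0.2,0.1],[0,0,0.2,0.1],[0,0,0.2,0.1],[0,0,0.2,0.1],[0,0,0.2,0.1],[0,0,0,0],[0,0,0,0]]]' >/dev/null;python3 -c "
from h import *
st()"; python3 -m pendant '[[[0,0,0.2,0.1],[0,0,0.2,0.1],[0,0,0.2,0.1],[0,0,0.2,0.1],[0,0,0.2,0.1],[0,0,0,0],[0,0,0,0],[0,0,0,0]]]' >/dev/null;python3 -c "
from h import *
st()"
```

```text
t 15.917 p [638.28, 5.011, 86.301] phi -0.372 tz [-0.001 -0.001 -1.   ] j6 -0.382 F [-3.668, -1.829, 3.631] M [-0.315, 0.577, 0.002] tau6 0.011 w 10.114 g 14.998
t 16.5 p [637.435, 4.953, 85.264] phi 0.128 tz [-0.003 -0.001 -1.   ] j6 0.118 F [-5.433, -1.893, 6.83] M [-0.432, 1.069, -0.068] tau6 0.152 w 10.026 g 15.0
t 17.167 p [636.639, 5.197, 84.362] phi 0.628 tz [-0.004 -0.    -1.   ] j6 0.618 F [-8.931, -1.068, 9.91] M [-0.162, 1.643, -0.076] tau6 -0.066 w 10.143 g 15.002
```

Round one is done. For round two I'll take each knob to first bite and then back it off a known amount, so all four end up equally high and the cover is level. Knob C first, as it is still gripped.

```bash
cat >> h.py <<'E'
def tq():
    q=manip.read_state();R=Ro.from_rotvec(q['tcp_rot']).as_matrix()
    print('t %.2f phi %.3f Mz %.3f tau6 %.3f w %.2f F %s z %.1f'%(q['time'],np.pi/2-np.arctan2(R[1,0],R[0,0]),q['ft_torque'][2],q['tau'][5],q['gripper_width']*1e3,q['force'].round(1),q['position'][2]*1e3))
E
python3 -m pendant '[[[-0.7,-1,0.2,0.1],[0,0,0.2,0.1],[0,0,0.2,0.1],[0,0,0.2,0.1],[0,0,0.2,0.1],[0,0,0.2,0.1],[0,0,0,0]]]' >/dev/null; python3 -c "
from h import *
tq()"; for i in 1 ; do python3 -m pendant '[[[0,0,0.2,0.08],[0,0,0,0]]]' >/dev/null; python3 -c "
from h import *
tq()"; done;  python3 -m pendant '[[[0,0,0.2,0.08],[0,0,0,0]]]' >/dev/null; python3 -c "
from h import *
tq()"
```

```text
t 17.75 phi 1.234 Mz -0.138 tau6 1.180 w 9.76 F [-7.4  2.4 10. ] z 83.3
t 17.92 phi 1.312 Mz -0.015 tau6 0.825 w 9.92 F [-8.5  2.6 11.3] z 83.2
t 18.08 phi 1.392 Mz -0.143 tau6 0.828 w 10.16 F [-7.3  3.1  9.9] z 83.0
```

```bash
cat >> h.py <<'E'
def avg(n=4):
    M=[];T=[]
    for i in range(n): optics.snapshot('side'); q=manip.read_state(); M.append(q['ft_torque'][2]); T.append(q['tau'][5])
    R=Ro.from_rotvec(q['tcp_rot']).as_matrix()
    print('t %.2f phi %.3f Mz %.3f +-%.3f tau6 %s w %.2f g %.1f F %s z %.1f'%(q['time'],np.pi/2-np.arctan2(R[1,0],R[0,0]),np.mean(M),np.std(M)/n**.5,np.round(T,2),q['gripper_width']*1e3,q['grip_force'],q['force'].round(1),q['position'][2]*1e3))
E
python3 -c "
from h import *
avg()";  python3 -m pendant '[[[0,0,0.2,0.08],[0,0,0.2,0.08]]]' >/dev/null; python3 -c "
from h import *
avg()"
```

```text
t 18.28 phi 1.388 Mz -0.119 +-0.022 tau6 [ 0.26 -0.01 -0.09 -0.11] w 9.61 g 15.0 F [-7.9  3.4 10.7] z 83.0
t 18.65 phi 1.549 Mz -0.112 +-0.013 tau6 [-0.3   0.73  0.16 -0.05] w 10.10 g 15.0 F [-8.1  4.2 11.8] z 82.8
```

```bash
for i in 1; do python3 -m pendant '[[[0,0,0.2,0.12]]]' >/dev/null; python3 -c "
from h import *
avg()";done;  python3 -m pendant '[[[0,0,0.2,0.12]]]' >/dev/null; python3 -c "
from h import *
avg()"
```

```text
t 18.93 phi 1.669 Mz -0.114 +-0.035 tau6 [-1.01  1.03  0.24 -0.04] w 9.79 g 15.0 F [-8.6  5.1 13.6] z 82.7
t 19.22 phi 1.789 Mz -0.096 +-0.044 tau6 [-1.03  0.99  0.19 -0.08] w 9.74 g 15.0 F [-8.9  7.1 13.4] z 82.6
```

```bash
python3 -m pendant '[[[0,0,0.2,0.1]]]' >/dev/null; python3 -c "
from h import *
avg(5)";  python3 -m pendant '[[[0,0,0.2,0.1]]]' >/dev/null; python3 -c "
from h import *
avg(5)"
```

```text
t 19.55 phi 1.889 Mz -0.071 +-0.034 tau6 [-0.73  0.89  0.21 -0.03 -0.09] w 9.43 g 15.0 F [-8.6  7.  13.7] z 82.5
t 19.88 phi 1.988 Mz 0.191 +-0.017 tau6 [-0.57  1.13  0.5   0.26  0.2 ] w 9.43 g 15.0 F [-8.6  7.4 14.6] z 82.4
```

Torque jumped at phi 1.99, so C has bitten at about 2.36 rad in all. I'll back it off 0.8 rad and go to B.

```bash
python3 -m pendant '[[[0,0,-0.2,-0.1],[0,0,-0.2,-0.1],[0,0,-0.2,-0.1],[0,0,-0.2,-0.1],[0,0,-0.2,-0.1],[0,0,-0.2,-0.1],[0,0,-0.2,-0.1],[0,0,-0.2,-0.1]]]' >/dev/null; python3 -m pendant '[[[0,0,0,0],[0,0,0,0],[0,0,0,0],[0,0,-30,0],[0,0,-31,0],[0,0,0,0],[0,0,0,0]]]' 34 >/dev/null;python3 -c "
from h import *
st(); to(482.5,89.2,145)
"
```

```text
t 21.133 p [639.195, 5.272, 145.462] phi 1.189 tz [ 0.004 -0.    -1.   ] j6 1.179 F [-0.426, -0.092, -0.562] M [0.012, 0.135, 0.003] tau6 0.003 w 33.726 g 0.0
tool shift [-114.2 -136.2   -0.2]
```

```bash
python3 -m pendant '[[[-22.8,-27.2,0,0],[-22.8,-27.2,0,0],[-22.8,-27.2,0,0],[-22.8,-27.2,0,0],[-22.8,-27.2,0,0],[0,0,0,-0.122],[0,0,0,-0.122],[0,0,0,-0.122]]]'  >/dev/null; python3 -m pendant '[[[0,0,0,-0.122],[0,0,0,-0.122],[0,0,0,-0.122],[0,0,0,-0.122],[0,0,0,-0.122],[0,0,0,-0.122],[0,0,0,-0.122],[0,0,0,-0.122]]]'  >/dev/null; python3 -m pendant '[[[0,0,0,-0.122],[0,0,0,-0.122],[0,0,0,-0.122],[0,0,0,-0.122],[0,0,0,-0.122],[0,0,0,-0.122],[0,0,0,-0.122],[0,0,0,-0.122]]]'  >/dev/null; python3 -m pendant '[[[0,0,0,-0.122],[0,0,0,-0.122],[0,0,10,0],[0,0,20,0],[0,0,0,0],[0,0,0,0]]]'>/dev/null; python3 -c "
from h import *
s=cap(); to(482.5,89.2,82)
cv2.imwrite('pics/w5.png',s['frame'][100:300,100:450,::-1])"
```

```text
t 23.633 p [479.583, 88.695, 111.894] phi -1.371 tz [-0.004 -0.001 -1.   ] j6 -1.212 F [-0.009, 0.587, -0.018] M [0.116, -0.032, 0.027] tau6 0.036 w 34.131 g 0.0
cap [278.2 251.5] [0.4829 0.0875 0.107 ]
tool shift [-2.1  0.8 30.7]
```

View pics/w5.png

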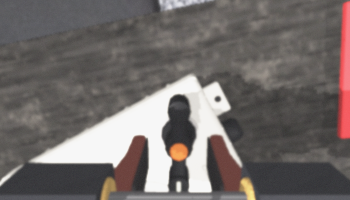

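B is aligned, with its cap at full-image (278,251).

```bash
python3 -m pendant '[[[-2.1,0.8,15,0],[0,0,15,0],[0,0,0,0],[0,0,0,0]]]' >/dev/null; python3 -m pendant '[[[0,0,0,0],[0,0,0,0],[0,0,0,0],[0,0,0,0]]]' 0 15 >/dev/null;python3 -c "
from h import *
tq()"; python3 -m pendant '[[[0,0,0.2,0.1],[0,0,0.2,0.1],[0,0,0.2,0.1],[0,0,0.2,0.1],[0,0,0.2,0.1],[0,0,0.2,0.1],[0,0,0.1,0.06]]]' >/dev/null; python3 -c "
from h import *
avg(4)"; python3 -m pendant '[[[0,0,0.1,0.06],[0,0,0.1,0.04]]]' >/dev/null; python3 -c "
from h import *
avg(3)"
```

```text
t 24.35 phi -1.374 Mz -0.031 tau6 -0.025 w 10.96 F [ -1.8 -12.3   3.3] z 84.1
t 25.13 phi -0.714 Mz -0.058 +-0.008 tau6 [ 0.    0.6   0.12 -0.05] w 9.46 g 15.0 F [-1.8 -8.2  5.8] z 82.9
t 25.45 phi -0.614 Mz -0.001 +-0.021 tau6 [-0.02  0.4   0.08] w 10.12 g 15.0 F [-2.7 -8.5  6.7] z 82.7
```

```bash
python3 -m pendant '[[[-1.2,-0.8,0.1,0.05],[0,0,0.1,0.05]]]' >/dev/null; python3 -c "
from h import *
avg(4)"; python3 -m pendant '[[[0,0,0.1,0.07]]]' >/dev/null; python3 -c "
from h import *
avg(4)"
```

```text
t 25.82 phi -0.514 Mz -0.079 +-0.022 tau6 [-0.18  0.46  0.08 -0.05] w 10.06 g 15.0 F [-3.4 -0.9  7.5] z 82.5
t 26.10 phi -0.444 Mz -0.035 +-0.034 tau6 [-0.51  0.61  0.14 -0.03] w 10.06 g 15.0 F [-3.2 -0.2  6.5] z 82.4
```

```bash
python3 -m pendant '[[[0,0,0.1,0.07]]]' >/dev/null; python3 -c "
from h import *
avg(4)"
```

```text
t 26.38 phi -0.374 Mz -0.046 +-0.027 tau6 [-0.51  0.61  0.14 -0.02] w 9.88 g 15.0 F [-2.5 -0.2  7.8] z 82.3
```

```bash
python3 -m pendant '[[[0,0,0.1,0.08]]]' >/dev/null; python3 -c "
from h import *
avg(4)"
```

```text
t 26.67 phi -0.294 Mz -0.052 +-0.028 tau6 [-0.57  0.71  0.17 -0.02] w 9.91 g 15.0 F [-3.3 -1.   7.9] z 82.2
```

```bash
python3 -m pendant '[[[0,0,0.1,0.08]]]' >/dev/null; python3 -c "
from h import *
avg(4)"
```

```text
t 26.95 phi -0.214 Mz -0.035 +-0.030 tau6 [-0.6   0.72  0.18 -0.02] w 9.99 g 15.0 F [-5.  -1.7  9.2] z 82.2
```

```bash
python3 -m pendant '[[[0,0,0.1,0.08]]]' >/dev/null; python3 -c "
from h import *
avg(4)"
```

```text
t 27.23 phi -0.134 Mz -0.026 +-0.026 tau6 [-0.61  0.7   0.16 -0.03] w 9.86 g 15.0 F [-3.7 -1.7 10.5] z 82.1
```

```bash
python3 -m pendant '[[[0,0,0.1,0.07]]]' >/dev/null; python3 -c "
from h import *
avg(4)"
```

```text
t 27.52 phi -0.064 Mz 0.023 +-0.024 tau6 [-0.44  0.68  0.21  0.04] w 10.00 g 15.0 F [-4.9 -1.4 11.9] z 82.1
```

B starts to bite at phi of about -0.1, roughly 2.3 rad in all. I'll back it off to the same 0.7 rad below bite, then do A.

```bash
python3 -m pendant '[[[0,0,-0.2,-0.1],[0,0,-0.2,-0.1],[0,0,-0.2,-0.1],[0,0,-0.2,-0.1],[0,0,-0.2,-0.1],[0,0,-0.2,-0.1],[0,0,-0.2,-0.1],[0,0,0,-0.04]]]' >/dev/null; python3 -m pendant '[[[0,0,0,0],[0,0,0,0],[0,0,0,0],[0,0,-30,0],[0,0,-31,0],[0,0,0,0],[0,0,0,0]]]' 34 >/dev/null;python3 -c "
from h import *
st(); to(601.0,125.3,145)
"
```

```text
t 28.767 p [484.539, 88.091, 145.033] phi -0.803 tz [ 0.004  0.001 -1.   ] j6 -0.647 F [0.142, -0.206, -0.247] M [0.092, -0.084, -0.057] tau6 0.004 w 34.361 g 0.0
tool shift [-58.  107.6   0.5]
```

```bash
python3 -m pendant '[[[-19.3,35.9,0,0],[-19.3,35.9,0,0],[-19.3,35.9,0,0],[0,0,0,-0.122],[0,0,0,-0.122],[0,0,0,-0.122],[0,0,0,-0.122],[0,0,0,-0.122]]]'  >/dev/null; python3 -m pendant '[[[0,0,0,-0.122],[0,0,0,-0.122],[0,0,0,-0.122],[0,0,0,-0.122],[0,0,10,-0.122],[0,0,20,0],[0,0,0,0],[0,0,0,0]]]'  >/dev/null; python3 -c "
from h import *
s=cap(); to(601,125.3,82)
cv2.imwrite('pics/w6.png',s['frame'][100:300,100:450,::-1])"
```

```text
t 30.1 p [598.106, 124.971, 111.579] phi 4.26 tz [-0.004 -0.001 -1.   ] j6 -1.836 F [0.421, 0.735, 0.26] M [0.104, -0.072, -0.056] tau6 -0.036 w 34.023 g 0.0
cap [311.8  30.9] [0.4847 0.0875 0.107 ]
cap [ 73.8 221.7] [0.6369 0.0067 0.107 ]
cap [275.9 251.3] [0.6013 0.1235 0.107 ]
cap [349.4 290.9] [0.6053 0.1774 0.107 ]
cap [350.7 327.4] [0.6283 0.1913 0.107 ]
tool shift [-2.  -0.7 30.6]
```

View pics/w6.png

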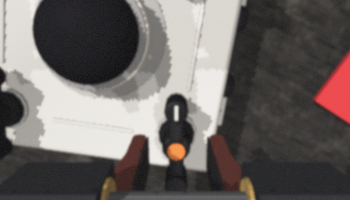

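A is aligned, with its cap at (276,251). I'll grip it and turn quickly to about 1.76 rad in all, then feel.

```bash
python3 -m pendant '[[[-1.5,-0.5,15,0],[0,0,15,0],[0,0,0,0],[0,0,0,0]]]' >/dev/null; python3 -m pendant '[[[0,0,0,0],[0,0,0,0],[0,0,0,0],[0,0,0,0]]]' 0 15 >/dev/null;python3 -c "
from h import *
tq()"; python3 -m pendant '[[[0,0,0.2,0.1],[0,0,0.2,0.1],[0,0,0.2,0.1],[0,0,0.2,0.1],[0,0,0.2,0.1],[0,0,0.2,0.1],[0,0,0.1,0.07]]]' >/dev/null; python3 -c "
from h import *
avg(4)"; python3 -m pendant '[[[0,0,0.1,0.08]]]' >/dev/null; python3 -c "
from h import *
avg(4)"
```

```text
t 30.82 phi 4.259 Mz 0.029 tau6 0.002 w 10.96 F [ 0.9 -0.8  0.1] z 84.3
t 31.60 phi -1.356 Mz -0.055 +-0.016 tau6 [-0.27  0.85  0.3  -0.02] w 9.57 g 15.0 F [ 0.  -4.2  5.6] z 83.0
t 31.88 phi -1.276 Mz -0.083 +-0.020 tau6 [-0.68  0.67  0.16 -0.03] w 9.86 g 15.0 F [-0.7 -3.6  6.9] z 82.9
```

```bash
python3 -m pendant '[[[0,0,0.1,0.08]]]' >/dev/null; python3 -c "
from h import *
avg(4)"
```

```text
t 32.17 phi -1.196 Mz -0.061 +-0.023 tau6 [-0.66  0.68  0.15 -0.03] w 10.03 g 15.0 F [-0.6 -3.7  5.6] z 82.8
```

```bash
python3 -m pendant '[[[0,0,0.1,0.08]]]' >/dev/null; python3 -c "
from h import *
avg(4)"
```

```text
t 32.45 phi -1.116 Mz -0.064 +-0.022 tau6 [-0.65  0.69  0.15 -0.04] w 10.01 g 15.0 F [-0.4 -4.1  6. ] z 82.6
```

```bash
python3 -m pendant '[[[0,0,0.1,0.08]]]' >/dev/null; python3 -c "
from h import *
avg(4)"
```

```text
t 32.73 phi -1.036 Mz -0.032 +-0.016 tau6 [-0.62  0.7   0.16 -0.03] w 9.69 g 15.0 F [-0.4 -4.3  5.8] z 82.6
```

```bash
python3 -m pendant '[[[0,0,0.1,0.08]]]' >/dev/null; python3 -c "
from h import *
avg(4)"
```

```text
t 33.02 phi -0.956 Mz -0.044 +-0.025 tau6 [-0.59  0.72  0.18 -0.01] w 9.82 g 15.0 F [-1.2 -5.2  6.9] z 82.5
```

```bash
python3 -m pendant '[[[0,0,0.1,0.07]]]' >/dev/null; python3 -c "
from h import *
avg(4)"
```

```text
t 33.30 phi -0.886 Mz -0.004 +-0.012 tau6 [-0.49  0.65  0.17  0.01] w 10.13 g 15.0 F [-1.1 -4.9  7.1] z 82.5
```

```bash
python3 -m pendant '[[[0,0,0.1,0.06]]]' >/dev/null; python3 -c "
from h import *
avg(4)"
```

```text
t 33.58 phi -0.827 Mz 0.006 +-0.030 tau6 [-0.42  0.57  0.16  0.02] w 10.02 g 15.0 F [-0.8 -4.1  7.6] z 82.4
```

```bash
python3 -m pendant '[[[0,0,0.1,0.06]]]' >/dev/null; python3 -c "
from h import *
avg(4)"
```

```text
t 33.87 phi -0.767 Mz 0.015 +-0.031 tau6 [-0.42  0.57  0.16  0.02] w 9.97 g 15.0 F [-1.4 -5.   8.8] z 82.4
```

```bash
python3 -m pendant '[[[0,0,0.1,0.08]]]' >/dev/null; python3 -c "
from h import *
avg(4)"
```

```text
t 34.15 phi -0.687 Mz -0.042 +-0.018 tau6 [-0.59  0.72  0.18 -0.01] w 9.82 g 15.0 F [-1.8 -4.7  9.1] z 82.4
```

```bash
python3 -m pendant '[[[0,0,0.1,0.08]]]' >/dev/null; python3 -c "
from h import *
avg(4)"
```

```text
t 34.43 phi -0.607 Mz 0.046 +-0.029 tau6 [-0.48  0.8   0.26  0.07] w 10.13 g 15.0 F [-2.8 -5.7  9.1] z 82.4
```

A bites at phi -0.61, about 2.4 rad in all. I'll back it off and go to D.

```bash
python3 -m pendant '[[[0,0,-0.2,-0.1],[0,0,-0.2,-0.1],[0,0,-0.2,-0.1],[0,0,-0.2,-0.1],[0,0,-0.2,-0.1],[0,0,-0.2,-0.1],[0,0,-0.2,-0.1],[0,0,0,-0.05]]]' >/dev/null; python3 -m pendant '[[[0,0,0,0],[0,0,0,0],[0,0,0,0],[0,0,-30,0],[0,0,-32,0],[0,0,0,0],[0,0,0,0]]]' 34 >/dev/null;python3 -c "
from h import *
st(); to(520.5,-31.3,145)
"
```

```text
t 35.683 p [602.492, 125.956, 146.467] phi -1.354 tz [ 0.004  0.001 -1.   ] j6 -1.167 F [-0.755, -0.36, -0.442] M [0.053, -0.048, 0.017] tau6 0.001 w 34.021 g 0.0
tool shift [  46.2 -171.2    1. ]
```

```bash
python3 -m pendant '[[[9.3,-34.2,0,0],[9.3,-34.2,0,0],[9.3,-34.2,0,0],[9.3,-34.2,0,0],[9.3,-34.2,0,0],[0,0,0,0.115],[0,0,0,0.115],[0,0,0,0.115]]]'  >/dev/null; python3 -m pendant '[[[0,0,0,0.115],[0,0,0,0.115],[0,0,10,0.115],[0,0,20,0.115],[0,0,0,0],[0,0,0,0]]]'  >/dev/null; python3 -c "
from h import *
s=cap(); to(520,-31.3,82)"
```

```text
t 36.85 p [517.478, -31.285, 113.195] phi -0.552 tz [-0.004  0.    -1.   ] j6 -0.636 F [0.341, -0.87, -0.008] M [0.006, -0.05, 0.004] tau6 0.413 w 34.29 g 0.0
cap [340.7  30.3] [0.4838 0.0864 0.107 ]
cap [553.5  94.2] [0.5991 0.1211 0.107 ]
cap [280.9 245.7] [ 0.5199 -0.0303  0.107 ]
cap [466.2 287.1] [0.6355 0.0078 0.107 ]
tool shift [-0.9  1.5 32. ]
```

```bash
python3 -m pendant '[[[-0.9,1.5,16,0],[0,0,15.5,0],[0,0,0,0],[0,0,0,0]]]' >/dev/null; python3 -m pendant '[[[0,0,0,0],[0,0,0,0],[0,0,0,0],[0,0,0,0]]]' 0 15 >/dev/null;python3 -c "
from h import *
tq()"; python3 -m pendant '[[[0,0,0.2,0.1],[0,0,0.2,0.1],[0,0,0.2,0.1],[0,0,0.2,0.1],[0,0,0.2,0.1],[0,0,0.2,0.1],[0,0,0.1,0.08]]]' >/dev/null; python3 -c "
from h import *
avg(4)"; python3 -m pendant '[[[0,0,0.1,0.08]]]' >/dev/null; python3 -c "
from h import *
avg(4)"
```

```text
t 37.57 phi -0.549 Mz -0.002 tau6 -0.022 w 10.65 F [-8.  -7.6  3.3] z 83.8
t 38.35 phi 0.131 Mz -0.082 +-0.013 tau6 [-0.18  0.78  0.18 -0.03] w 9.65 g 15.0 F [-8.8 -6.2 11.5] z 82.6
t 38.63 phi 0.211 Mz -0.050 +-0.028 tau6 [-0.61  0.7   0.16 -0.03] w 10.01 g 15.0 F [-9.  -5.2 13. ] z 82.5
```

```bash
python3 -m pendant '[[[0,0,0.1,0.08]]]' >/dev/null; python3 -c "
from h import *
avg(4)"
```

```text
t 38.92 phi 0.291 Mz -0.024 +-0.034 tau6 [-0.61  0.7   0.17 -0.02] w 9.89 g 15.0 F [-9.8 -5.9 12.9] z 82.3
```

```bash
python3 -m pendant '[[[0,0,0.1,0.08]]]' >/dev/null; python3 -c "
from h import *
avg(4)"
```

```text
t 39.20 phi 0.371 Mz -0.022 +-0.022 tau6 [-0.61  0.7   0.17 -0.02] w 10.22 g 15.0 F [-9.7 -4.8 14. ] z 82.2
```

```bash
python3 -m pendant '[[[-1.5,-1.3,-0.5,0.08]]]' >/dev/null; python3 -c "
from h import *
avg(4)"
```

```text
t 39.48 phi 0.449 Mz -0.065 +-0.026 tau6 [-0.73  0.74  0.25 -0.02] w 9.49 g 15.0 F [-6.1  1.4  6.3] z 82.2
```

```bash
python3 -m pendant '[[[0,0,0.1,0.08]]]' >/dev/null; python3 -c "
from h import *
avg(4)"
```

```text
t 39.77 phi 0.529 Mz -0.035 +-0.012 tau6 [-0.59  0.71  0.17 -0.03] w 9.77 g 15.0 F [-6.8  0.8  7.7] z 82.1
```

```bash
python3 -m pendant '[[[0,0,0.1,0.08]]]' >/dev/null; python3 -c "
from h import *
avg(4)"
```

```text
t 40.05 phi 0.609 Mz -0.028 +-0.018 tau6 [-0.6   0.72  0.17 -0.02] w 10.10 g 15.0 F [-7.8  1.2  8. ] z 82.0
```

```bash
python3 -m pendant '[[[0,0,0.1,0.08]]]' >/dev/null; python3 -c "
from h import *
avg(4)"
```

```text
t 40.33 phi 0.689 Mz -0.046 +-0.030 tau6 [-0.6   0.71  0.16 -0.03] w 9.95 g 15.0 F [-7.9  3.2  9.9] z 82.0
```

```bash
python3 -m pendant '[[[0,0,0.1,0.08]]]' >/dev/null; python3 -c "
from h import *
avg(4)"
```

```text
t 40.62 phi 0.769 Mz 0.009 +-0.028 tau6 [-0.55  0.74  0.2   0.01] w 9.82 g 15.0 F [-8.9  3.7 11.1] z 82.0
```

D begins to bite at phi 0.77. I'll back it off 0.72 so all four match, hold for the level stage, then retighten D, which is already in the grip.

```bash
python3 -m pendant '[[[0,0,-0.2,-0.1],[0,0,-0.2,-0.1],[0,0,-0.2,-0.1],[0,0,-0.2,-0.1],[0,0,-0.2,-0.1],[0,0,-0.2,-0.1],[0,0,-0.2,-0.1],[0,0,0,-0.02]]]' >/dev/null; python3 -m pendant '[[[0,0,0,0],[0,0,0,0],[0,0,0,0],[0,0,0,0],[0,0,0,0]]]' 0 12 >/dev/null; python3 -c "
from h import *
st()"; python3 -m pendant '[[[0,0,0.2,0.1],[0,0,0.2,0.1],[0,0,0.2,0.1],[0,0,0.2,0.1],[0,0,0.2,0.1],[0,0,0.2,0.1],[0,0,0.1,0.06],[0,0,0.1,0.04]]]' >/dev/null; python3 -c "
from h import *
avg(4)";python3 -m pendant '[[[0,0,0.1,0.04]]]' >/dev/null; python3 -c "
from h import *
avg(4)"
```

```text
t 41.7 p [518.906, -32.461, 82.987] phi 0.052 tz [-0. -0. -1.] j6 -0.034 F [-2.266, -0.765, 0.799] M [-0.181, 0.523, 0.094] tau6 0.102 w 10.111 g 12.004
t 42.57 phi 0.751 Mz 0.231 +-0.006 tau6 [0.25 0.68 0.35 0.24] w 10.10 g 12.1 F [-8.3  2.  10.3] z 82.0
t 42.85 phi 0.791 Mz 0.238 +-0.012 tau6 [-0.07  0.62  0.36  0.27] w 10.12 g 12.1 F [-9.2  2.7 11.3] z 81.9
```

```bash
python3 -m pendant '[[[0,0,0.1,0.04]]]' >/dev/null; python3 -c "
from h import *
avg(4)"
```

```text
t 43.13 phi 0.831 Mz 0.271 +-0.006 tau6 [-0.04  0.64  0.38  0.28] w 10.00 g 12.2 F [-9.7  2.9 11.9] z 81.9
```

D now reads about 0.25 N·m, which is hand-tight, so I stop there. Its diagonal partner A is next.

```bash
python3 -m pendant '[[[0,0,0,0],[0,0,0,0],[0,0,-30,0],[0,0,-32,0],[0,0,0,-0.12],[0,0,0,-0.12]]]' 34 >/dev/null;python3 -c "
from h import *
st(); to(600.5,125.3,145)
"
```

```text
t 43.633 p [521.724, -32.624, 145.853] phi 0.586 tz [ 0.006 -0.    -1.   ] j6 0.501 F [-0.615, -0.784, -0.325] M [-0.018, 0.087, 0.001] tau6 2.178 w 34.067 g 0.0
tool shift [175.1 -21.7   1.3]
```

```bash
python3 -m pendant '[[[35,-4.5,0,0],[35,-4.5,0,0],[35,-4.5,0,0],[35,-4.5,0,0],[35,-4.5,0,0],[0,0,0,-0.122],[0,0,0,-0.122],[0,0,0,-0.122]]]'  >/dev/null; python3 -m pendant '[[[0,0,0,-0.122],[0,0,0,-0.122],[0,0,0,-0.122],[0,0,0,-0.122],[0,0,0,-0.122],[0,0,0,-0.122],[0,0,0,-0.122],[0,0,0,-0.122]]]'  >/dev/null; python3 -m pendant '[[[0,0,0,-0.12],[0,0,0,-0.12],[0,0,0,-0.12],[0,0,10,-0.12],[0,0,20,-0.12],[0,0,0,0],[0,0,0,0]]]'  >/dev/null; python3 -c "
from h import *
s=cap(); to(600.5,125,82)"
```

```text
t 45.55 p [597.723, 125.409, 112.861] phi -1.347 tz [-0.001 -0.    -1.   ] j6 -1.16 F [0.428, 0.525, 0.007] M [0.054, -0.038, -0.031] tau6 -0.429 w 33.898 g 0.0
cap [163.4  64.4] [0.4847 0.0885 0.107 ]
cap [278.2 250.9] [0.6011 0.1241 0.107 ]
tool shift [-2.2 -0.  31.7]
```

```bash
python3 -m pendant '[[[-2.2,0,16,0],[0,0,15.5,0],[0,0,0,0]]]' >/dev/null; python3 -m pendant '[[[0,0,0,0],[0,0,0,0],[0,0,0,0],[0,0,0,0]]]' 0 12 >/dev/null;python3 -c "
from h import *
tq()"; python3 -m pendant '[[[0,0,0.2,0.1],[0,0,0.2,0.1],[0,0,0.2,0.1],[0,0,0.2,0.1],[0,0,0.2,0.08],[0,0,0.1,0.05],[0,0,0.1,0.03]]]' >/dev/null; python3 -c "
from h import *
avg(3)"; python3 -m pendant '[[[0,0,0.1,0.04],[0,0,0.1,0.04]]]' >/dev/null; python3 -c "
from h import *
avg(3)"
```

```text
t 46.18 phi -1.351 Mz -0.003 tau6 0.010 w 10.71 F [0.8 0.1 0.7] z 83.1
t 46.92 phi -0.791 Mz 0.187 +-0.011 tau6 [0.23 0.54 0.28] w 9.85 g 12.0 F [-1.4  0.6  5. ] z 82.2
t 47.23 phi -0.711 Mz 0.234 +-0.015 tau6 [0.11 0.66 0.36] w 10.61 g 12.1 F [-0.8  1.1  6.4] z 82.2
```

```bash
python3 -m pendant '[[[0,0,0,0.03]]]' >/dev/null; python3 -c "
from h import *
avg(4)"; python3 -m pendant '[[[0,0,0,0],[0,0,0,0],[0,0,-30,0],[0,0,-32,0],[0,0,0,0]]]' 34 >/dev/null;python3 -c "
from h import *
st(); to(481.5,89.2,145)
"
```

```text
t 47.52 phi -0.681 Mz 0.233 +-0.008 tau6 [-0.01  0.5   0.3   0.23] w 10.23 g 12.1 F [-1.3  0.3  6.2] z 82.2
t 47.933 p [603.406, 125.565, 148.069] phi -0.681 tz [ 0.008  0.002 -1.   ] j6 -0.495 F [1.059, 1.087, 0.539] M [0.059, -0.103, 0.019] tau6 -0.01 w 33.847 g 0.0
tool shift [  48.5 -117.6    2. ]
```

```bash
python3 -m pendant '[[[12.1,-29.4,0,0],[12.1,-29.4,0,0],[12.1,-29.4,0,0],[12.1,-29.4,0,0],[0,0,15,-0.12],[0,0,17,0],[0,0,0,0],[0,0,0,0]]]'  >/dev/null; python3 -c "
from h import *
s=cap(); to(482,89,82)"
```

```text
t 48.6 p [477.799, 88.406, 110.259] phi -0.8 tz [-0.001 -0.    -1.   ] j6 -0.642 F [-0.104, 0.2, -0.475] M [0.037, -0.019, 0.008] tau6 -0.038 w 33.868 g 0.0
cap [283.1 251.4] [0.4824 0.0888 0.107 ]
tool shift [-2.2  2.8 28.8]
```

```bash
python3 -m pendant '[[[-2.2,2.8,14.5,0],[0,0,14.5,0],[0,0,0,0]]]' >/dev/null; python3 -m pendant '[[[0,0,0,0],[0,0,0,0],[0,0,0,0],[0,0,0,0]]]' 0 12 >/dev/null;python3 -c "
from h import *
tq()"; python3 -m pendant '[[[0,0,0.2,0.1],[0,0,0.2,0.1],[0,0,0.2,0.1],[0,0,0.2,0.1],[0,0,0.2,0.08],[0,0,0.1,0.05],[0,0,0.1,0.03]]]' >/dev/null; python3 -c "
from h import *
avg(3)"; python3 -m pendant '[[[0,0,0.1,0.04],[0,0,0.1,0.03]]]' >/dev/null; python3 -c "
from h import *
avg(3)"
```

```text
t 49.23 phi -0.801 Mz 0.009 tau6 0.002 w 10.69 F [-0.3  0.4 -0.1] z 82.4
t 49.97 phi -0.241 Mz 0.105 +-0.003 tau6 [0.19 0.46 0.21] w 10.01 g 12.0 F [-1.4  0.3  6.8] z 81.6
t 50.28 phi -0.171 Mz 0.182 +-0.015 tau6 [0.14 0.49 0.26] w 9.92 g 12.0 F [-1.8 -0.7  9. ] z 81.5
```

```bash
python3 -m pendant '[[[0,0,0.1,0.04],[0,0,0,0.03]]]' >/dev/null; python3 -c "
from h import *
avg(3)"
```

```text
t 50.60 phi -0.101 Mz 0.215 +-0.031 tau6 [0.19 0.57 0.33] w 10.19 g 12.1 F [-2.   0.4  9.5] z 81.5
```

B is at about 0.22 N·m, which is hand-tight. C is last.

```bash
python3 -m pendant '[[[0,0,0,0],[0,0,0,0],[0,0,-30,0],[0,0,-32,0],[0,0,0,0.117],[0,0,0,0.117],[0,0,0,0.117]]]' 34 >/dev/null;python3 -c "
from h import *
st(); to(636.5,5.2,145)
"
```

```text
t 51.183 p [482.138, 89.066, 142.968] phi 0.256 tz [ 0.002  0.    -1.   ] j6 0.414 F [-0.495, -0.513, 0.644] M [-0.028, 0.037, 0.035] tau6 -1.881 w 33.691 g 0.0
tool shift [-42.1 170.6  -1.8]
```

```bash
python3 -m pendant '[[[-8.4,34.2,0,0],[-8.4,34.2,0,0],[-8.4,34.2,0,0],[-8.4,34.2,0,0],[-8.4,34.2,0,0],[0,0,0,0.118],[0,0,0,0.118],[0,0,0,0.118]]]'  >/dev/null; python3 -m pendant '[[[0,0,0,0.118],[0,0,0,0.118],[0,0,0,0.118],[0,0,10,0.118],[0,0,20,0.118],[0,0,0,0],[0,0,0,0]]]'  >/dev/null; python3 -c "
from h import *
s=cap(); to(636.5,5.2,82)"
```

```text
t 52.433 p [636.066, 5.985, 111.258] phi 1.191 tz [-0.003  0.    -1.   ] j6 1.181 F [0.82, -1.276, -0.074] M [0.024, 0.078, -0.029] tau6 0.423 w 33.857 g 0.0
cap [ 76.3 228.4] [0.6049 0.1217 0.107 ]
cap [276.9 244.9] [0.6397 0.006  0.107 ]
tool shift [-0.5  0.7 30.1]
```

```bash
python3 -m pendant '[[[-0.4,0.5,15,0],[0,0,15,0],[0,0,0,0]]]' >/dev/null; python3 -m pendant '[[[0,0,0,0],[0,0,0,0],[0,0,0,0],[0,0,0,0]]]' 0 12 >/dev/null;python3 -c "
from h import *
tq()"; python3 -m pendant '[[[0,0,0.2,0.1],[0,0,0.2,0.1],[0,0,0.2,0.1],[0,0,0.2,0.1],[0,0,0.2,0.08],[0,0,0.1,0.04],[0,0,0.1,0.03]]]' >/dev/null; python3 -c "
from h import *
avg(3)"; python3 -m pendant '[[[0,0,0.1,0.04],[0,0,0.1,0.03]]]' >/dev/null; python3 -c "
from h import *
avg(3)"
```

```text
t 53.07 phi 1.194 Mz 0.101 tau6 0.060 w 10.64 F [-4.  14.1  3.9] z 83.2
t 53.80 phi 1.744 Mz 0.092 +-0.014 tau6 [0.13 0.44 0.19] w 9.65 g 12.0 F [-3.3  5.4  7.3] z 82.4
t 54.12 phi 1.814 Mz 0.144 +-0.019 tau6 [0.12 0.47 0.23] w 9.58 g 12.0 F [-3.4  5.   8.8] z 82.4
```

```bash
python3 -m pendant '[[[0,0,0.1,0.04],[0,0,0,0.03]]]' >/dev/null; python3 -c "
from h import *
avg(3)"
```

```text
t 54.43 phi 1.883 Mz 0.183 +-0.003 tau6 [0.17 0.54 0.3 ] w 9.99 g 12.0 F [-3.3  5.7  9.5] z 82.4
```

```bash
python3 -m pendant '[[[0,0,0,0.04],[0,0,0,0.02]]]' >/dev/null; python3 -c "
from h import *
avg(4)"
```

```text
Traceback (most recent call last):
  File "h.py", line 36, in avg
    for i in range(n): optics.snapshot('side'); q=manip.read_state(); M.append(q['ft_torque'][2]); T.append(q['tau'][5])
                       ~~~~~~~~~~~~~~~^^^^^^^^
ValueError: 200 camera calls are used up
```

```bash
for i in 1; do python3 -m pendant '[[[0,0,0,0]]]' >/dev/null; python3 -c "
from h import *
tq()"; done; python3 -m pendant '[[[0,0,0,0]]]' >/dev/null; python3 -c "
from h import *
tq()"
```

```text
t 54.83 phi 1.943 Mz 0.204 tau6 0.231 w 10.19 F [-1.9  5.1  9. ] z 82.4
t 54.92 phi 1.943 Mz 0.287 tau6 0.226 w 10.02 F [-3.2  5.3  8.1] z 82.4
```

C is at about 0.23 N·m, so I stop there. There is time to re-feel D, which was tightened while the others were still slack.

```bash
python3 -m pendant '[[[0,0,0,0],[0,0,0,0],[0,0,-30,0],[0,0,-32,0],[0,0,0,-0.12],[0,0,0,-0.12],[0,0,0,-0.12]]]' 34 >/dev/null;python3 -c "
from h import *
st(); to(518.8,-32.4,145)
"
```

```text
t 55.5 p [637.342, 5.11, 143.586] phi 1.578 tz [ 0.002 -0.    -1.   ] j6 1.568 F [-0.389, 1.71, -0.386] M [0.031, 0.152, 0.008] tau6 1.931 w 33.858 g 0.0
tool shift [-118.3   38.4   -1.6]
```

```bash
python3 -m pendant '[[[-29.6,9.6,0,0],[-29.6,9.6,0,0],[-29.6,9.6,0,0],[-29.6,9.6,0,0],[0,0,0,-0.125],[0,0,0,-0.125],[0,0,0,-0.125],[0,0,0,-0.125]]]'  >/dev/null; python3 -m pendant '[[[0,0,0,-0.125],[0,0,0,-0.125],[0,0,10,0],[0,0,20,0],[0,0,0,0],[0,0,0,0]]]'  >/dev/null; python3 -c "
from h import *
st(); to(518.8,-32.4,82)"
```

```text
t 56.667 p [516.917, -31.488, 111.52] phi 0.837 tz [-0.003  0.    -1.   ] j6 0.753 F [0.327, -0.33, 0.909] M [0.013, 0.04, -0.018] tau6 0.03 w 34.392 g 0.0
tool shift [ 0.8  2.  29.5]
```

```bash
python3 -m pendant '[[[0.8,1.8,15,0],[0,0,14.5,0],[0,0,0,0]]]' >/dev/null; python3 -m pendant '[[[0,0,0,0],[0,0,0,0],[0,0,0,0],[0,0,0,0]]]' 0 12 >/dev/null;python3 -c "
from h import *
st()"; python3 -m pendant '[[[0,0,0,0.02],[0,0,0,0.02],[0,0,0,0],[0,0,0,0]]]' >/dev/null; python3 -c "
from h import *
tq()"; python3 -m pendant '[[[0,0,0,0]]]' >/dev/null; python3 -c "
from h import *
tq()"
```

```text
t 57.25 p [518.789, -30.897, 83.909] phi 0.836 tz [-0.002  0.002 -1.   ] j6 0.749 F [-8.702, 20.97, 14.066] M [3.855, 1.634, 0.125] tau6 0.142 w 10.989 g 10.528
t 57.58 phi 0.874 Mz 0.228 tau6 0.292 w 11.32 F [-5.5 10.7  7.7] z 83.9
t 57.67 phi 0.874 Mz 0.211 tau6 0.253 w 11.29 F [-5.4 10.2  7.8] z 83.9
```

D is still hand-tight at about 0.22 to 0.25 N·m. I'll release, lift clear and hand in.

```bash
python3 -m pendant '[[[0,0,0,0],[0,0,0,0],[0,0,0,0],[0,0,-30,0],[0,0,-35,0],[0,0,-20,0],[0,0,0,0],[0,0,0,0]]]' 40 ; python3 -c "
from h import *
print(order.job_done())"
```

```text
time: 58.33
position: [0.5207, -0.0325, 0.1692]
tcp_rot: [2.952, 1.072, 0.005]
force: [-0.7, 0.5, -0.7]
gripper_width: 0.0401
grip_force: 0.0
the job is handed in; nothing more can be done
None
```

I handed the job in at about 58 s: the knobs were worked in diagonal pairs and all four felt hand-tight at roughly 0.22–0.27 N·m, but no verdict came back and my torque readings while first finding each knob's bite were too coarse to rule out a brief overtighten (most likely on knob_3).

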